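# Load a module into the test jig and set its index lever

### The arm

A 6-joint arm with a two-finger parallel gripper is mounted at the origin on a cart in front of the work surface, level with it; the furniture and walls round the work are solid. World frame = base frame: x ahead of the robot, y to its left, z up, the work surface at z = 0. Lengths are in m, angles in rad, forces in N, time in s.
With the tool pointing down it reaches from about 0.375 to 0.9 m from the base axis. Payload 3.1 kg.
Tool frame: the origin (TCP) lies at the centre of the arm's flange, where the gripper is bolted on; the fingertips stand robot.tip_extent ahead of it and the grasp point (between the pads) lies 164 mm ahead of it (robot.tip_extent is the distance from the TCP to the fingertips, in m); z points along the fingers, y is the line along which they close (so a half turn about z gives the same grasp; the last joint's range is limited). The gripper opens to 87 mm and grips with 3 to 60 N. Pads are 19 mm wide; open, the fingers measure 117 mm over their backs; the gripper's body (75 mm by 190 mm) begins 51 mm behind the grasp point.
Start: joints at [1.034, 0.527, 1.433, -0, 1.181, -0.178], TCP at [0.219, 0.585, 0.405] pointing down, gripper open.
Joint ranges: [-3.08, 3.08], [-0.75, 2.2], [0.22, 2.44], [-1.43, 4.57], [0, 2.65], [-2.85, 2.85]. Speed limits (rad/s): [2.79, 2.79, 3.14, 3.14, 3.14, 3.14].

### API

Orientations are given as a unit quaternion [x, y, z, w].
In Python, from rig import get_obs, camera, hand_in, cut_out, robot gives the robot as it stands.
- The arm moves only by the tool step_arm, never from a script. Its argument "rows" is a list of rows, each a list of 6 numbers: the shift along the world's x, y, z in m, then the turn, a rotation vector about the world's x, y, z in degrees. A call has 1 to 12 rows; each row shifts and turns the commanded pose from where the row before left it; what a row does not reach is not made up. A row lasts 1/8 s, in which the tool goes at most 62.5 mm and 10.7 degrees, less where a joint would pass 70% of its speed; a pose out of reach is approached as far as the arm can. A call is refused whole if a number of a shift passes 0.0625 or a number of a turn 10.7, either way. A call with a gripper value outside its range is refused whole. "jaw" is the finger opening in m, from 0 to 0.087, set as the call begins (left out, the last holds). The fingers move at their own pace and stop on an object; "squeeze" is the grip in N (left out, the last holds). Time passes only in rows, so rows that do not move let the fingers close. It gives the time, the measured TCP pose, the force, the opening and the grip force at its end, in the units of the state.
- get_obs(): the state, without advancing time (a new reading comes with each control period).
- camera(name): name is "scene" or "top" or "wrist"; returns a dict with "pixels" (420x560x3 uint8, blue, green, red), "depth" (420x560 float32, m along the optical axis (not along the pixel's ray), 0 where there is no reading), "fov_y" (degrees; the focal length in pixels is half the picture's height over the tangent of half this angle, whatever the lens; pixels are square), "cx", "cy" (the principal point, pixels), "extrinsics" (4x4, takes a point from camera to world coordinates); the wrist camera has in their place "mount" (4x4, takes a point from camera to tool coordinates, whose origin is the TCP and whose axes are the flange's). Camera axes: x right, y up, looking along -z (the intrinsics and any distortion apply to the point x, -y, -z); pixel columns grow to the right and rows downward; lengths in m; the calibration is good to about 2 mm. A picture is of the moment at which its call begins: read the wrist's pose just before it.
- hand_in(): hands the job in; it is judged then, once.
Trained networks look in the newest picture that a camera, given by its name, has taken for a name from the list of things; names that differ only in an ending like _2 or _b are one class to them, and where a whole thing is asked for, a point or a joint stands for the part that bears it (a point fixed in the world has none). Each returns a list of dicts, best first, with "confidence" (0 to 1); they miss things now and then, are a little off and sometimes report something else, mostly with a low value. They report only what shows in the picture. A call takes as long as a camera call.
- cut_out(label, camera): "region" (420x560 bool, what is visible of it) and "extent" ([centre column, centre row, width, height] in pixels, round what is visible of it).
The state is a dict: "time": time; "q": joint angles; "joint_velocities": joint speeds; "joint_torque": joint torques, N m; "position": TCP position; "tool_rot": TCP orientation; "ft_force": force on the tool from outside, world axes, zero at the start; "moment": the same for the moment, N m; "grip_width": finger opening in m; "grip_force": force on a finger pad.
Only numpy, scipy, OpenCV 4.12 (cv2) and the standard library are available. Lean on these libraries where they do the work, as an engineer would, in place of code of your own. Each camera call takes 0.05 s, during which the arm holds its last target. There are 200 camera calls.

### The job

Take the taller of the two modules out of the rack and stand it upright, fully down, in the nest of the test jig, then squeeze the jig's two grips together until the clamp goes over centre and holds the module. After that bring the jig's index lever back to its home end stop and click it forward one notch at a time to the third notch, pausing about half a second at home and in each notch. Leave the shorter module and all the other things where they are.

Things in the scene. Friction and masses are not known exactly. Their poses are not given: they have to be found in the camera images.
- test_jig: Fixed grey plate 232 (x) x 185 (y) x 10 mm carrying nest, clamp and index lever; the plate spans x -108 to +124 and y -93 to +93 mm from the origin, which lies on the desk. z up. Its place and yaw vary; it stands on the left or the right of the desk.
- nest (a point): Nest centre on the plate's top (10 mm above the desk), jig axes: the module's underside centre goes here, its x along the jig's x (either way). Fixed wall at -y: inner face 20.5 mm off, 59 mm tall. Clamp jaw at +y: face 28.5 mm off when open, 59 mm tall. No finger room there: hold the module by its x faces. Lips 7 mm tall at both x sides, 28 mm off. Module y of 0 to +8 mm fits with the clamp open.
- fixed_grip (a point): Centre of the clamp's fixed grip, 50 mm above the desk, jig axes: upright dark steel tab 24 mm wide (x), 7 mm thick (y), top 68 mm above the desk. 40 mm are free between the open jaw's back and this tab; rods and guide block below it reach 32 mm above the desk.
- moving_grip (a point): Centre of the clamp's moving grip: upright black tab, 24 mm wide (jig x), 8 mm thick (jig y), top 68 mm above the desk, at the +y side of the fixed grip and 28 mm from it centre to centre when open. The jaw is joined to it by rods and moves with it.
- squeeze_clamp (a joint): Clamp travel in m: 0 open, grows as the moving grip is squeezed toward the fixed grip (jig -y), at most 0.015. Over centre at 0.0045: before it the spring pushes it open (about 10 N at 0), past it the spring closes and holds it. About 0.011 when closed on the module (pushed against the wall, y = -1.5 mm); the grips then measure 24.5 mm over their outer faces.
- lever_pivot (a point): Vertical axis of the index lever, on top of the plate, axes as the jig.
- lever_knob (a point): Middle of the upright black round thumb knob at the lever's end: 14 mm diameter, 32 mm tall, top 70 mm above the desk; this point is 56 mm above the desk and 55 mm from the lever's axis. The lever itself lies at 32 to 38 mm above the desk.
- index_lever (a joint): Lever angle in rad: 0 at home (end stop at the jig's -y side, lever pointing 0.875 clockwise of jig +x), growing counterclockwise from above. Six sprung notches at 0, 0.35, 0.70, 1.05, 1.40, 1.75, each with a brass stud beyond it; home counts as none, so the third is 1.05. Let go, it drops into the nearest; leaving one takes about 7 N at the knob. Starts in the second to fifth.
- module_rack: Fixed grey channel 66 (x) x 210 (y) x 65 mm, origin at its underside's centre. Floor 6 mm thick; long walls at the x sides, inner faces 27.5 mm from the middle, 65 mm tall; low end lips at the y ends, 15 mm tall, inner faces 101 mm off. Both modules stand in it, about 96 mm apart along y, x along the rack's x: fingers fit only on their y faces.
- tall_module: The module to load: black plastic block with an aluminium top plate, 50 (x) x 38 (y) x 60 (z) mm, about 0.16 kg, origin at the centre of its underside. Starts in either place of the rack.
- short_module: The other, shorter module, like it but 42 mm tall; stays in the rack.
- cream_jar: Bystander: white round jar with a lid, 52 mm across, 60 mm tall; origin at the centre of its underside.
- flux_bottle: Bystander: small round bottle with a tall cap, 26 mm across, 66 mm tall; origin at the centre of its underside.
- solder_reel: Bystander: metal solder reel standing on its flange, 46 mm across, 24 mm tall; origin at the centre of its underside.
- tip_cleaner: Bystander: round black pot of brass wool, 62 mm across, 43 mm tall; origin at the centre of its underside.
- driver_red: Bystander: screwdriver with a red handle, lying, 158 mm long along its x, 19 mm thick; origin at the centre of its underside.
- snips_black: Bystander: small pliers with black handles, lying, 125 mm long along its x, 42 mm wide, 11 mm thick; origin at the centre of its underside.

How it is judged:
By the outcome, as a careful person would: the job done as asked, in the order asked, and still so for the second after the job is handed in, with the robot touching nothing.
It also fails if it takes over 72 s, if anything falls off the work surface, if the arm or the gripper's body presses on something with over 40 N, if the wrist force passes 120 N, or if a joint passes its speed limit or range.

## Working session

There is one attempt and no reset: what is moved stays moved. The work goes in short steps, Python scripts to look and compute and a tool call to move; the robot and the scene stay as the last step left them, time stands still between calls to the robot, and variables do not carry over. Pictures are saved under pics/ and viewed, at most 10 in all, crops included, and the job is handed in when it is done.

Besides the shell and the picture viewer there is one more tool, called after "Call:" as name(argument=value, ...), one argument or row to a line, values as JSON. step_arm: Moves the arm, as the interface text tells. Its arguments: {"type":"object","properties":{"rows":{"type":"array"},"jaw":{"type":"number"},"squeeze":{"type":"number"}},"required":["rows"]}

```bash
ls; mkdir -p pics; cat > h.py <<'E'
import numpy as np, cv2
from rig import get_obs, camera, hand_in, cut_out, robot
from scipy.spatial.transform import Rotation as R
def cloud(c, T=None):
    d=c["depth"]; h,w=d.shape; f=h/2/np.tan(np.radians(c["fov_y"])/2)
    v,u=np.mgrid[:h,:w]
    P=np.stack([(u-c["cx"])/f*d,-(v-c["cy"])/f*d,-d],-1)
    T=c["extrinsics"] if T is None else T
    T=np.array(T)
    W=P@T[:3,:3].T+T[:3,3]; W[d==0]=np.nan
    return W
def wristT(o,c):
    T=np.eye(4);T[:3,:3]=R.from_quat(o["tool_rot"]).as_matrix();T[:3,3]=o["position"]
    return T@np.array(c["mount"])
E
python3 - <<'E'
from h import *
o=get_obs(); print({k:np.round(v,3) for k,v in o.items()}, robot.tip_extent)
a=camera("scene");cv2.imwrite("pics/scene.png",a["pixels"])
b=camera("top");cv2.imwrite("pics/top.png",b["pixels"])
for c,n in((a,"scene"),(b,"top")):
    print(n,[ (k,np.round(v,3).tolist()) for k,v in c.items() if k not in("pixels","depth")])
    W=cloud(c)
    for l in "test_jig module_rack tall_module short_module fixed_grip moving_grip lever_knob index_lever lever_pivot cream_jar flux_bottle solder_reel tip_cleaner driver_red snips_black".split():
        for r in cut_out(l,n)[:2]:
            p=W[r["region"]]; p=p[~np.isnan(p[:,0])]
            print(l,round(r["confidence"],2),np.round(r["extent"]).tolist(),np.round(np.median(p,0),3) if len(p) else None, np.round(np.percentile(p,95,axis=0),3) if len(p) else None)
E
```

```text
pics
{'time': np.float64(0.0), 'q': array([ 1.034,  0.528,  1.434, -0.   ,  1.181, -0.179]), 'joint_velocities': array([-0.   ,  0.001,  0.001,  0.001,  0.001, -0.   ]), 'joint_torque': array([ 1.0000e-03, -4.4003e+01, -1.7659e+01,  6.3000e-02,  5.8000e-02,
       -0.0000e+00]), 'position': array([0.219, 0.585, 0.404]), 'tool_rot': array([ 0.178,  0.984, -0.001, -0.   ]), 'ft_force': array([ 0.739, -0.861,  0.377]), 'moment': array([-0.025, -0.024,  0.013]), 'grip_force': np.float64(0.0), 'grip_width': np.float64(0.087)} 0.1822
scene [('fov_y', 55.777), ('cx', 277.757), ('cy', 204.938), ('extrinsics', [[0.714, 0.35, -0.607, -0.376], [-0.7, 0.353, -0.62, -0.874], [-0.003, 0.867, 0.497, 0.808], [0.0, 0.0, 0.0, 1.0]])]
test_jig 0.66 [331.0, 254.0, 81.0, 51.0] [ 0.469 -0.242  0.013] [ 0.61  -0.154  0.062]
module_rack 0.75 [252.0, 201.0, 43.0, 37.0] [0.505 0.168 0.037] [0.559 0.298 0.066]
tall_module 0.22 [314.0, 250.0, 23.0, 25.0] [ 0.448 -0.237  0.041] [ 0.47  -0.162  0.069]
short_module 0.57 [258.0, 204.0, 13.0, 11.0] [0.518 0.137 0.042] [0.537 0.165 0.054]
fixed_grip 0.9 [333.0, 252.0
[... 2067 characters left out ...]
0.146  0.045]
lever_pivot 0.56 [354.0, 247.0, 27.0, 17.0] [ 0.454 -0.224  0.029] [ 0.479 -0.16   0.072]
cream_jar 0.86 [425.0, 255.0, 19.0, 15.0] [ 0.441 -0.423  0.059] [ 0.463 -0.405  0.066]
flux_bottle 0.61 [298.0, 178.0, 13.0, 10.0] [ 0.665 -0.014  0.048] [ 0.673 -0.005  0.073]
solder_reel 0.55 [283.0, 261.0, 19.0, 17.0] [0.408 0.026 0.024] [0.426 0.046 0.03 ]
tip_cleaner 0.83 [157.0, 209.0, 25.0, 19.0] [0.553 0.432 0.03 ] [0.58  0.462 0.043]
driver_red 0.63 [122.0, 220.0, 10.0, 29.0] [0.513 0.541 0.017] [0.551 0.548 0.024]
snips_black 0.56 [164.0, 248.0, 30.0, 35.0] [0.439 0.413 0.008] [0.473 0.448 0.016]
snips_black 0.36 [228.0, 223.0, 65.0, 35.0] [0.526 0.198 0.01 ] [0.567 0.295 0.068]
```

```bash
python3 - <<'E'
import cv2,numpy as np
t=cv2.imread("pics/top.png");s=cv2.imread("pics/scene.png")
a=cv2.resize(t[160:290,110:450],None,fx=2.3,fy=2.3,interpolation=cv2.INTER_CUBIC)
b=cv2.resize(s[165:295,180:400],None,fx=2.3,fy=2.3,interpolation=cv2.INTER_CUBIC)
o=np.zeros((600,790,3),np.uint8);o[:a.shape[0],:a.shape[1]]=a[:,:790];o[300:300+b.shape[0],:b.shape[1]]=b
cv2.imwrite("pics/comp.png",o)
E
```

```text
(no output)
```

View pics/comp.png

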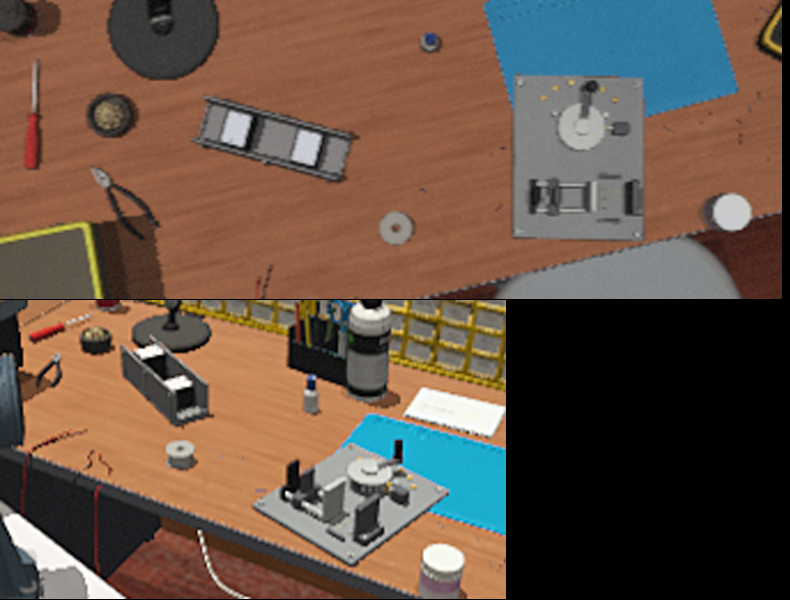

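Call:
step_arm(
  rows=[
    [0.03,-0.03,0,0,0,0],
    [0.035,-0.04,0,0,0,0],
    [0.035,-0.04,0,0,0,0],
    [0.035,-0.04,0,0,0,0],
    [0.035,-0.04,0,0,0,0],
    [0.035,-0.04,0,0,0,0],
    [0.035,-0.04,0,0,0,0],
    [0.03,-0.04,0,0,0,4],
    [0,0,0,0,0,0],
  ],
  jaw=0.087,
)

```text
time: 2.72
position: [0.4912, 0.2728, 0.4049]
tool_rot: [0.146, 0.989, 0.0, 0.001]
ft_force: [0.7, 0.1, 0.4]
grip_width: 0.0871
grip_force: 0.0
```

```bash
python3 - <<'E'
from h import *
o=get_obs();c=camera("wrist");cv2.imwrite("pics/w1.png",c["pixels"])
print(np.round(c["mount"],3).tolist(),c["fov_y"],o["position"],o["tool_rot"],o["time"])
W=cloud(c,wristT(o,c)); np.save("w1.npy",W)
for l in "module_rack tall_module short_module".split():
    for r in cut_out(l,"wrist")[:2]:
        p=W[r["region"]]; p=p[~np.isnan(p[:,0])]
        print(l,round(r["confidence"],2),np.round(r["extent"]).tolist(),np.round(np.median(p,0),3))
        if "module_" in l: continue
        z=np.percentile(p[:,2],80); q=p[abs(p[:,2]-z)<.004][:,:2].astype(np.float32)
        print(z,cv2.minAreaRect(q))
# rack wall tops
m=(abs(W[...,2]-.065)<.004)&(np.linalg.norm(W[...,:2]-[.525,.2],axis=-1)<.16)
cv2.imwrite("pics/m.png",m.astype(np.uint8)*255)
print(m.sum(),cv2.minAreaRect(W[m][:,:2].astype(np.float32)))
E
```

```text
[[0.0, 0.959, 0.283, 0.079], [1.0, -0.001, 0.0, 0.001], [0.0, 0.283, -0.959, 0.019], [0.0, 0.0, 0.0, 1.0]] 59.20028999124069 [0.49117117 0.27283952 0.40487706] [1.46068757e-01 9.89274148e-01 1.66426509e-05 7.60915585e-04] 2.725
module_rack 0.61 [212.0, 239.0, 232.0, 97.0] [0.526 0.206 0.032]
module_rack 0.32 [396.0, 77.0, 117.0, 84.0] [0.433 0.414 0.009]
tall_module 0.8 [268.0, 243.0, 46.0, 61.0] [0.531 0.25  0.067]
0.06773572418478116 ((0.5319242477416992, 0.2496325671672821), (0.037824105471372604, 0.052780069410800934), 76.81837463378906)
short_module 0.9 [172.0, 246.0, 52.0, 44.0] [0.509 0.162 0.049]
0.04972327786695017 ((0.5122343897819519, 0.15397900342941284), (0.03737972304224968, 0.0456109344959259), 76.76374816894531)
4425 ((0.5232740640640259, 0.2024340033531189), (0.20953775942325592, 0.06584440171718597), 76.36795806884766)
```

View pics/w1.png

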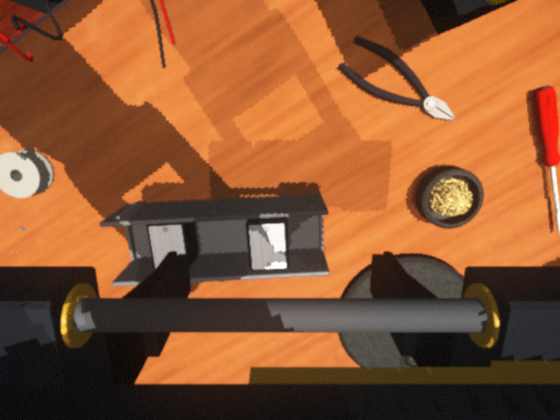

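Call:
step_arm(
  rows=[
    [0.02,-0.012,-0.02,0,0,3.3],
    [0.021,-0.011,-0.03,0,0,0],
    [0,0,-0.03,0,0,0],
    [0,0,-0.03,0,0,0],
    [0,0,-0.03,0,0,0],
    [0,0,-0.03,0,0,0],
    [0,0,-0.029,0,0,0],
    [0,0,0,0,0,0],
    [0,0,0,0,0,0],
  ],
)

```text
time: 4.05
position: [0.5298, 0.2534, 0.2066]
tool_rot: [0.114, 0.993, 0.0, 0.001]
ft_force: [0.0, 0.3, 0.0]
grip_width: 0.0871
grip_force: 0.0
```

Call:
step_arm(
  rows=[
    [0,0,0,0,0,0],
    [0,0,0,0,0,0],
    [0,0,0,0,0,0],
    [0,0,0,0,0,0],
  ],
  jaw=0.03,
  squeeze=25,
)

```text
time: 4.55
position: [0.5299, 0.2523, 0.2061]
tool_rot: [0.115, 0.993, 0.0, 0.0]
ft_force: [-0.5, 0.9, 0.2]
grip_width: 0.0544
grip_force: 0.0
```

Call:
step_arm(
  rows=[
    [0,0,0,0,0,0],
    [0,0,0,0,0,0],
    [0,0,0,0,0,0],
    [0,0,0,0,0,0],
  ],
)

```text
time: 5.05
position: [0.5298, 0.2523, 0.2057]
tool_rot: [0.115, 0.993, -0.0, -0.0]
ft_force: [-0.2, -0.6, 1.4]
grip_width: 0.0376
grip_force: 25.0
```

Call:
step_arm(
  rows=[
    [0,0,0.03,0,0,0],
    [0,0,0.045,0,0,0],
    [0,0,0.045,0,0,0],
    [-0.005,-0.025,0.045,0,0,0],
    [-0.01,-0.05,0.01,0,0,3],
    [-0.01,-0.055,0,0,0,3],
    [-0.01,-0.055,0,0,0,3],
    [-0.01,-0.055,0,0,0,3],
    [-0.01,-0.055,0,0,0,1.5],
    [-0.01,-0.055,0,0,0,0],
    [-0.01,-0.055,0,0,0,0],
    [-0.01,-0.055,0,0,0,0],
  ],
)

```text
time: 6.55
position: [0.4442, -0.2092, 0.3807]
tool_rot: [-0.002, 1.0, 0.0, 0.0]
ft_force: [2.0, 0.2, -1.5]
grip_width: 0.0378
grip_force: 25.0
```

Call:
step_arm(
  rows=[
    [-0.005,-0.025,0,0,0,0],
    [0,0,0,0,0,0],
    [0,0,0,0,0,0],
  ],
)

```text
time: 6.92
position: [0.4396, -0.2318, 0.3804]
tool_rot: [-0.003, 1.0, 0.001, -0.0]
ft_force: [-0.5, 0.5, -2.1]
grip_width: 0.0378
grip_force: 25.0
```

```bash
python3 - <<'E'
from h import *
o=get_obs();c=camera("wrist");cv2.imwrite("pics/w2.png",c["pixels"])
print(o["position"],o["tool_rot"],o["time"],o["grip_width"])
W=cloud(c,wristT(o,c)); np.save("w2.npy",W)
for l in "test_jig fixed_grip moving_grip lever_knob index_lever lever_pivot squeeze_clamp tall_module".split():
    for r in cut_out(l,"wrist")[:2]:
        p=W[r["region"]]; p=p[~np.isnan(p[:,0])]
        print(l,round(r["confidence"],2),np.round(r["extent"]).tolist(),np.round(np.median(p,0),3))
n=np.linalg.norm(W[...,:2]-[.52,-.22],axis=-1)<.2
def rect(lo,hi,f="m"):
    m=(W[...,2]>lo)&(W[...,2]<hi)&n
    k,lab,st,ce=cv2.connectedComponentsWithStats(m.astype(np.uint8))
    for i in range(1,k):
        if st[i,4]>25:
            q=W[lab==i]; print(lo,hi,st[i],np.round(np.nanmean(q,0),4),[np.round(v,4) for v in cv2.minAreaRect(q[:,:2].astype(np.float32))])
rect(.005,.016);rect(.062,.075)
E
```

```text
[ 0.43962525 -0.23177261  0.38041549] [-2.59074554e-03  9.99996294e-01  7.35633559e-04 -3.98740108e-04] 6.925 0.03780180953609434
test_jig 0.71 [281.0, 247.0, 197.0, 210.0] [ 0.442 -0.228  0.011]
fixed_grip 0.58 [280.0, 249.0, 195.0, 212.0] [ 0.442 -0.228  0.011]
moving_grip 0.72 [313.0, 208.0, 102.0, 58.0] [ 0.446 -0.179  0.032]
moving_grip 0.42 [278.0, 216.0, 197.0, 151.0] [ 0.442 -0.228  0.011]
lever_pivot 0.76 [282.0, 246.0, 198.0, 205.0] [ 0.442 -0.228  0.011]
squeeze_clamp 0.56 [312.0, 209.0, 106.0, 52.0] [ 0.446 -0.177  0.033]
tall_module 0.84 [279.0, 296.0, 107.0, 141.0] [ 0.422 -0.231  0.241]
0.005 0.016 [  184   144   195   150 13547] [ 0.4452 -0.2301  0.0104] [array([ 0.4748, -0.2286]), array([0.1555, 0.1854]), np.float64(0.2384)]
0.005 0.016 [ 95 189   9  16  64] [ 0.4477 -0.4054  0.0108] [array([ 0.4484, -0.4055]), array([0.0018, 0.0159]), np.float64(69.1579)]
0.005 0.016 [ 275  193   37   29 1063] [ 0.4581 -0.2167  0.0105] [array([ 0.4583, -0.2167]), array([0.0293, 0.0356]), np.float64(0.2999)]
0.005 0.016 [331 193  15  29 366] [ 0.4579 -0.1725  0.0106] [array([ 0.4578, -0.1728]), array([0.0302, 0.0131]), np.float64(2.2608)]
0.062 0.075 [192 194  15  55 663] [ 0.4543 -0.2969  0.0687] [array([ 0.4556, -0.2976]), array([0.0096, 0.0466]), np.float64(89.9944)]
0.062 0.075 [263 197  11  29 307] [ 0.4458 -0.2396  0.0689] [array([ 0.4464, -0.2396]), array([0.0229, 0.0083]), np.float64(0.0166)]
0.062 0.075 [321 207  10  29 245] [ 0.4539 -0.1916  0.0678] [array([ 0.4547, -0.1913]), array([0.0239, 0.007 ]), np.float64(0.7819)]
0.062 0.075 [353 207  12  28 274] [ 0.4538 -0.1639  0.0673] [array([ 0.4543, -0.1634]), array([0.0227, 0.0081]), np.float64(0.3696)]
```

View pics/w2.png

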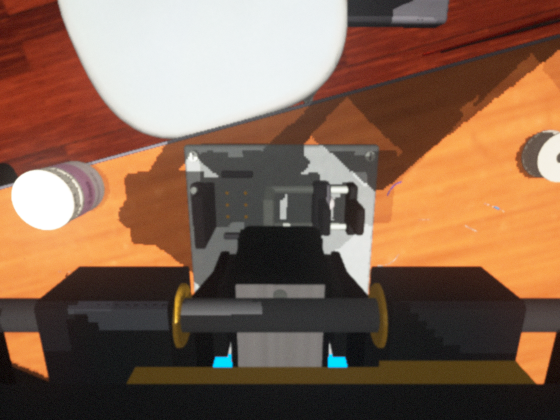

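```bash
python3 - <<'E'
from h import *
W=np.load("w2.npy")
n=(abs(W[...,0]-.455)<.06)&(abs(W[...,1]+.27)<.03)
m=(W[...,2]>.0135)&(W[...,2]<.022)&n
k,lab,st,ce=cv2.connectedComponentsWithStats(m.astype(np.uint8))
for i in range(1,k):
    if st[i,4]>10:
        q=W[lab==i]; print(st[i],np.round(np.mean(q,0),4),[np.round(v,4) for v in cv2.minAreaRect(q[:,:2].astype(np.float32))])
W=cloud(camera("top"))
n=(abs(W[...,0]-.56)<.1)&(abs(W[...,1]+.22)<.09)&(W[...,2]>.058)&(W[...,2]<.078)
k,lab,st,ce=cv2.connectedComponentsWithStats(n.astype(np.uint8))
for i in range(1,k): print(st[i],np.round(np.mean(W[lab==i],0),4))
E
```

```text
[221 171  32   7 220] [ 0.4242 -0.2705  0.0172] [array([ 0.4243, -0.2707]), array([0.0062, 0.0295]), np.float64(0.1193)]
[206 182  10  46  87] [ 0.4512 -0.2938  0.0177] [array([ 0.4541, -0.2935]), array([0.0449, 0.0057]), np.float64(7.973)]
[224 232  15   7  91] [ 0.4855 -0.2779  0.0171] [array([ 0.4858, -0.2778]), array([0.0056, 0.0141]), np.float64(0.4411)]
[365 195   5   5  19] [ 0.609  -0.2381  0.0693]
[341 241   3   3   8] [ 0.4645 -0.1624  0.0664]
```

Call:
step_arm(
  rows=[
    [0.01,0.03,0,0,0,0],
    [0.015,0.045,0,0,0,0],
    [0.015,0.045,-0.02,0,0,0],
    [0.01,0.035,-0.04,0,0,0],
    [0.01,0.017,-0.045,0,0,0],
    [0,0,-0.04,0,0,0],
    [0,0,-0.025,0,0,0],
    [0,0,-0.006,0,0,0],
    [0,0,-0.002,0,0,0],
    [0,0,0,0,0,0],
    [0,0,0,0,0,0],
  ],
)

```text
time: 8.8
position: [0.5002, -0.0608, 0.2038]
tool_rot: [-0.003, 1.0, -0.0, 0.001]
ft_force: [-0.1, 0.0, -0.9]
grip_width: 0.0377
grip_force: 25.0
```

Call:
step_arm(
  rows=[
    [0,0,-0.002,0,0,0],
    [0,0,-0.001,0,0,0],
    [0,0,-0.0005,0,0,0],
    [0,0,0,0,0,0],
  ],
)

```text
time: 9.3
position: [0.4999, -0.0606, 0.1997]
tool_rot: [-0.003, 1.0, -0.0, 0.0]
ft_force: [-1.2, 0.7, 4.9]
grip_width: 0.038
grip_force: 25.0
```

Call:
step_arm(
  rows=[
    [0,0,0,0,0,0],
    [0,0,0,0,0,0],
    [0,0,0,0,0,0],
    [0,0,0.02,0,0,0],
    [0,0,0.03,0,0,0],
    [0,0,0.02,0,0,-10],
    [0,0,0,0,0,-10],
    [0,0,0,0,0,-10],
    [0,0,0,0,0,-10],
    [0,0,0,0,0,-10],
    [0,0,0,0,0,-10],
    [0,0,0,0,0,-10],
  ],
  jaw=0.087,
)

```text
time: 10.8
position: [0.4997, -0.0605, 0.2691]
tool_rot: [0.574, 0.819, -0.0, -0.0]
ft_force: [0.1, -0.4, -0.7]
grip_width: 0.0866
grip_force: 0.0
```

Call:
step_arm(
  rows=[
    [0,0,0,0,0,-10],
    [0,0,0,0,0,-10],
    [0,0,0,0,0,0],
    [0,0,0,0,0,0],
  ],
)

```text
time: 11.3
position: [0.4998, -0.0606, 0.2692]
tool_rot: [0.704, 0.71, -0.0, -0.0]
ft_force: [-0.2, 0.1, 0.0]
grip_width: 0.0871
grip_force: 0.0
```

```bash
python3 - <<'E'
from h import *
o=get_obs();c=camera("wrist");cv2.imwrite("pics/w3.png",c["pixels"])
print(o["position"],o["tool_rot"],o["time"],o["q"])
W=cloud(c,wristT(o,c))
m=(abs(W[...,2]-.060)<.005)&(np.linalg.norm(W[...,:2]-[.5,-.06],axis=-1)<.06)
k,lab,st,ce=cv2.connectedComponentsWithStats(m.astype(np.uint8))
for i in range(1,k):
    if st[i,4]>100: print(st[i],np.mean(W[lab==i],0),cv2.minAreaRect(W[lab==i][:,:2].astype(np.float32)))
E
```

```text
[ 0.49978683 -0.06056359  0.26915733] [ 7.04355762e-01  7.09847126e-01 -6.86455845e-05 -1.10937050e-04] 11.3 [-3.42891701e-01  5.84075258e-01  1.85275423e+00 -4.63949264e-05
  7.05022339e-01 -3.50622344e-01]
[ 246  215   91   66 5775] [ 0.50486186 -0.05694936  0.06091786] ((0.5049346089363098, -0.058561403304338455), (0.038218904286623, 0.04998740553855896), 89.79336547851562)
```

View pics/w3.png

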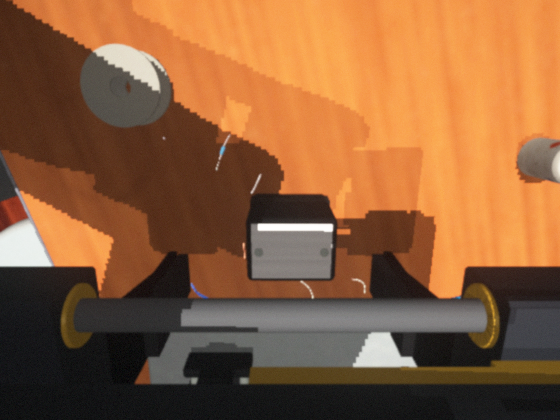

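Call:
step_arm(
  rows=[
    [0.005,0.002,0,0,0,0],
    [0,0,-0.03,0,0,0],
    [0,0,-0.03,0,0,0],
    [0,0,-0.009,0,0,0],
    [0,0,0,0,0,0],
  ],
)

```text
time: 11.98
position: [0.505, -0.0585, 0.1999]
tool_rot: [0.705, 0.709, -0.0, -0.0]
ft_force: [-0.1, -0.7, -0.1]
grip_width: 0.087
grip_force: 0.0
```

Call:
step_arm(
  rows=[
    [0,0,0,0,0,0],
    [0,0,0,0,0,0],
    [0,0,0,0,0,0],
    [0,0,0,0,0,0],
    [0,0,0,0,0,0],
    [0,0,0,0,0,0],
  ],
  jaw=0.03,
  squeeze=25,
)

```text
time: 12.72
position: [0.505, -0.0586, 0.2005]
tool_rot: [0.705, 0.709, 0.0, 0.0]
ft_force: [0.2, 0.5, 3.1]
grip_width: 0.05
grip_force: 25.0
```

Call:
step_arm(
  rows=[
    [0,0,0.03,0,0,0],
    [0,0,0.04,0,0,0],
    [-0.005,-0.02,0.025,0,0,0],
    [-0.012,-0.05,0,0,0,0],
    [-0.012,-0.05,0,0,0,0],
    [-0.012,-0.05,0,0,0,0],
    [-0.009,-0.0404,0,0,0,0],
    [0,0,0,0,0,0],
    [0,0,0,0,0,0],
  ],
)

```text
time: 13.85
position: [0.4544, -0.2684, 0.2947]
tool_rot: [0.705, 0.709, 0.0, -0.001]
ft_force: [0.3, 1.0, -1.5]
grip_width: 0.0497
grip_force: 25.0
```

```bash
python3 - <<'E'
from h import *
o=get_obs();c=camera("wrist");cv2.imwrite("pics/w4.png",c["pixels"])
print(o["position"],o["tool_rot"],o["time"])
W=cloud(c,wristT(o,c))
def rect(lo,hi,box):
    m=(W[...,2]>lo)&(W[...,2]<hi)&(W[...,0]>box[0])&(W[...,0]<box[1])&(W[...,1]>box[2])&(W[...,1]<box[3])
    k,lab,st,ce=cv2.connectedComponentsWithStats(m.astype(np.uint8))
    for i in range(1,k):
        if st[i,4]>40:
            q=W[lab==i]; print(lo,st[i],np.round(np.mean(q,0),4),[np.round(v,4) for v in cv2.minAreaRect(q[:,:2].astype(np.float32))])
rect(.06,.075,(.4,.7,-.34,-.1))
rect(.085,.18,(.4,.5,-.3,-.23))
E
```

```text
[ 0.45435496 -0.26841061  0.29474644] [ 7.05490534e-01  7.08718305e-01  1.26540710e-04 -1.20608572e-03] 13.85
0.06 [262  44  46  18 770] [ 0.4551 -0.1634  0.0674] [array([ 0.4551, -0.163 ]), array([0.0237, 0.0086]), np.float64(2.4908)]
0.06 [263 101  44  14 595] [ 0.4553 -0.1909  0.0681] [array([ 0.4553, -0.1909]), array([0.0234, 0.0068]), np.float64(0.3239)]
0.06 [528 179  32  26 676] [ 0.6048 -0.2365  0.068 ] [array([ 0.6063, -0.2371]), array([0.0127, 0.0141]), np.float64(5.8988)]
0.06 [ 250  185   69   18 1213] [ 0.4555 -0.2384  0.0685] [array([ 0.4554, -0.2392]), array([0.0393, 0.0092]), np.float64(0.1942)]
0.085 [  173   229   214    69 10391] [ 0.453  -0.2518  0.1383] [array([ 0.4532, -0.2533]), array([0.0097, 0.0766]), np.float64(89.9018)]
0.085 [ 179  332  202   35 6218] [ 0.4533 -0.2751  0.159 ] [array([ 0.4532, -0.2711]), array([0.0603, 0.0334]), np.float64(0.0513)]
```

View pics/w4.png

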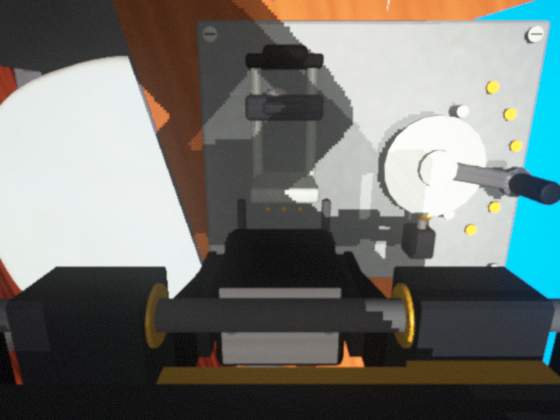

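Call:
step_arm(
  rows=[
    [0.001,0,0,0,0,0],
    [0,0,-0.025,0,0,0],
    [0,0,-0.025,0,0,0],
    [0,0,-0.02,0,0,0],
    [0,0,-0.008,0,0,0],
    [0,0,-0.002,0,0,0],
    [0,0,0,0,0,0],
    [0,0,0,0,0,0],
  ],
)

```text
time: 14.9
position: [0.4561, -0.2691, 0.216]
tool_rot: [0.705, 0.709, 0.0, 0.001]
ft_force: [0.1, 0.4, -0.8]
grip_width: 0.0498
grip_force: 25.0
```

Call:
step_arm(
  rows=[
    [0,0,-0.002,0,0,0],
    [0,0,-0.001,0,0,0],
    [0,0,-0.001,0,0,0],
    [0,0,0,0,0,0],
  ],
)

```text
time: 15.4
position: [0.4558, -0.269, 0.2111]
tool_rot: [0.705, 0.709, -0.0, -0.0]
ft_force: [-1.3, 0.2, -1.7]
grip_width: 0.0499
grip_force: 25.0
```

Call:
step_arm(
  rows=[
    [0,0,-0.001,0,0,0],
    [0,0,-0.001,0,0,0],
    [0,0,0,0,0,0],
  ],
)

```text
time: 15.78
position: [0.4558, -0.269, 0.2105]
tool_rot: [0.705, 0.709, -0.0, 0.0]
ft_force: [-1.7, 1.5, 9.2]
grip_width: 0.0502
grip_force: 25.0
```

Call:
step_arm(
  rows=[
    [0,0,0,0,0,0],
    [0,0,0,0,0,0],
    [0,0,0,0,0,0],
    [0,0,0.02,0,0,0],
    [0,0,0.035,0,0,0],
    [0,0,0.035,0,0,0],
    [0,0,0,0,0,10],
    [0,0.01,0,0,0,10],
    [0,0.02,0,0,0,10],
    [0,0.02,0,0,0,10],
    [0,0.02,0,0,0,10],
    [0,0.017,0,0,0,10],
  ],
  jaw=0.075,
)

```text
time: 17.27
position: [0.4557, -0.1812, 0.299]
tool_rot: [0.253, 0.967, 0.0, -0.0]
ft_force: [0.0, 0.6, 0.4]
grip_width: 0.0752
grip_force: 0.0
```

Call:
step_arm(
  rows=[
    [0,0,0,0,0,10],
    [0,0,0,0,0,10],
    [0,0,0,0,0,10],
    [0,0,0,0,0,0],
    [0,0,0,0,0,0],
  ],
  jaw=0.056,
)

```text
time: 17.9
position: [0.4558, -0.182, 0.2991]
tool_rot: [-0.001, 1.0, 0.0, -0.0]
ft_force: [-0.0, -0.0, -0.0]
grip_width: 0.0561
grip_force: 0.0
```

```bash
python3 - <<'E'
from h import *
o=get_obs();c=camera("wrist");cv2.imwrite("pics/w5.png",c["pixels"])
print(o["position"],o["tool_rot"],o["time"],o["grip_width"])
W=cloud(c,wristT(o,c))
def rect(lo,hi,box):
    m=(W[...,2]>lo)&(W[...,2]<hi)&(W[...,0]>box[0])&(W[...,0]<box[1])&(W[...,1]>box[2])&(W[...,1]<box[3])
    k,lab,st,ce=cv2.connectedComponentsWithStats(m.astype(np.uint8))
    for i in range(1,k):
        if st[i,4]>40:
            q=W[lab==i]; print(lo,st[i],np.round(np.mean(q,0),4),[np.round(v,4) for v in cv2.minAreaRect(q[:,:2].astype(np.float32))])
rect(.063,.08,(.4,.7,-.34,-.1))
E
```

```text
[ 0.45581141 -0.18197727  0.2991295 ] [-1.36655599e-03  9.99999055e-01  9.21050147e-05 -1.19094375e-04] 17.9 0.05612619939392638
0.063 [  97  194   74   80 4709] [ 0.4505 -0.2675  0.0706] [array([ 0.4541, -0.2692]), array([0.0495, 0.0379]), np.float64(0.1815)]
0.063 [  75  199   29   67 1282] [ 0.4523 -0.2962  0.0685] [array([ 0.4542, -0.2974]), array([0.0435, 0.0103]), np.float64(0.4683)]
0.063 [ 174  204   20   64 1034] [ 0.4539 -0.2387  0.0688] [array([ 0.4552, -0.2393]), array([0.0399, 0.0095]), np.float64(0.3641)]
0.063 [257 216  12  39 443] [ 0.454 -0.191  0.068] [array([ 0.4548, -0.1911]), array([0.0069, 0.0235]), np.float64(89.4832)]
0.063 [302 216  13  39 465] [ 0.4538 -0.1634  0.0676] [array([ 0.4549, -0.1632]), array([0.0243, 0.0076]), np.float64(1.1329)]
```

View pics/w5.png

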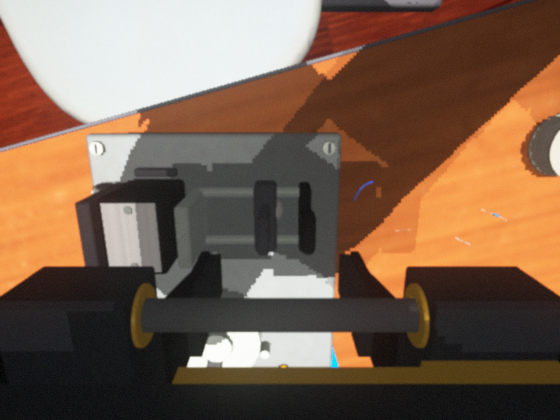

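Call:
step_arm(
  rows=[
    [-0.001,0,-0.02,0,0,0],
    [0,0,-0.025,0,0,0],
    [0,0,-0.02,0,0,0],
    [0,0,-0.013,0,0,0],
    [0,0,0,0,0,0],
  ],
)

```text
time: 18.58
position: [0.4547, -0.1819, 0.2205]
tool_rot: [-0.002, 1.0, 0.001, -0.001]
ft_force: [0.3, -0.0, -0.4]
grip_width: 0.0561
grip_force: 0.0
```

Call:
step_arm(
  rows=[
    [0,0,0,0,0,0],
    [0,0,0,0,0,0],
    [0,0,0,0,0,0],
    [0,0,0,0,0,0],
    [0,0,0,0,0,0],
    [0,0,0,0,0,0],
    [0,0,0,0,0,0],
  ],
  jaw=0.018,
  squeeze=35,
)

```text
time: 19.45
position: [0.455, -0.1832, 0.2218]
tool_rot: [-0.003, 1.0, -0.001, 0.001]
ft_force: [-2.3, -4.6, -1.3]
grip_width: 0.0244
grip_force: 35.0
```

Call:
step_arm(
  rows=[
    [0,0,0,0,0,0],
    [0,0,0,0,0,0],
    [0,0,0,0,0,0],
    [0,0,0.02,0,0,0],
    [0,0,0.04,0,0,0],
    [0.02,-0.005,0.04,0,0,0],
    [0.04,-0.01,0.02,0,0,0],
    [0.045,-0.01,0,0,0,0],
    [0.045,-0.01,0,0,0,0],
    [0,0,0,0,0,0],
    [0,0,0,0,0,0],
  ],
  jaw=0.048,
)

```text
time: 20.82
position: [0.604, -0.2164, 0.3405]
tool_rot: [-0.003, 1.0, 0.001, -0.001]
ft_force: [-0.3, 0.2, -0.5]
grip_width: 0.0484
grip_force: 0.0
```

```bash
python3 - <<'E'
from h import *
o=get_obs();c=camera("wrist");cv2.imwrite("pics/w6.png",c["pixels"])
print(o["position"],o["tool_rot"],o["time"],o["grip_width"])
W=cloud(c,wristT(o,c)); np.save("w6.npy",W)
def rect(lo,hi,box,mn=40):
    m=(W[...,2]>lo)&(W[...,2]<hi)&(W[...,0]>box[0])&(W[...,0]<box[1])&(W[...,1]>box[2])&(W[...,1]<box[3])
    k,lab,st,ce=cv2.connectedComponentsWithStats(m.astype(np.uint8))
    for i in range(1,k):
        if st[i,4]>mn:
            q=W[lab==i]; print(lo,st[i],np.round(np.mean(q,0),4),[np.round(v,4) for v in cv2.minAreaRect(q[:,:2].astype(np.float32))])
rect(.063,.08,(.4,.7,-.34,-.1))
print("mid")
for a in (.013,.02,.026,.031,.039,.046): rect(a,a+.006,(.5,.66,-.34,-.15),60)
B=c["pixels"].astype(int); br=(B[...,2]-B[...,0]>80)&(W[...,2]>.008)&(W[...,2]<.05)
k,lab,st,ce=cv2.connectedComponentsWithStats(br.astype(np.uint8))
for i in range(1,k):
    if st[i,4]>10: print("stud",st[i],np.round(np.median(W[lab==i],0),4))
E
```

```text
[ 0.60400289 -0.21636529  0.34045308] [-2.79711239e-03  9.99994909e-01  7.20129082e-04 -1.35645269e-03] 20.825 0.04838305926594861
0.063 [ 138    0   94   31 2589] [ 0.4722 -0.274   0.0702] [array([ 0.472 , -0.2741]), array([0.0166, 0.0561]), np.float64(1.5231)]
0.063 [313   0  12   9  99] [ 0.4655 -0.1916  0.0672] [array([ 0.4652, -0.1916]), array([0.007 , 0.0043]), np.float64(83.0279)]
0.063 [340   0  14   9 102] [ 0.4652 -0.1747  0.067 ] [array([ 0.465 , -0.1743]), array([0.0043, 0.0083]), np.float64(0.575)]
0.063 [239 213  19  21 314] [ 0.6063 -0.2372  0.0697] [array([ 0.6071, -0.2373]), array([0.0131, 0.0132]), np.float64(86.6517)]
mid
0.013 [163 210  12  11  97] [ 0.6174 -0.3108  0.0145] [array([ 0.6175, -0.3108]), array([0.009 , 0.0098]), np.float64(28.1464)]
0.02 [215 160  10  11  81] [ 0.5721 -0.2631  0.0242] [array([ 0.5723, -0.2634]), array([0.0073, 0.0075]), np.float64(42.8972)]
0.02 [302 160  10  11  77] [ 0.5718 -0.1932  0.0243] [array([ 0.572 , -0.1932]), array([0.0075, 0.0073]), np.float64(3.5949)]
0.026 [176 130  41  24 241] [ 0.5517 -0.2769  0.0299] [array([ 0.5533, -0.2799]), array([0.0316, 0.017 ]), np.float64(87.8471)]
0.031 [ 214   98   92   89 3578] [ 0.5506 -0.2284  0.0362] [array([ 0.5534, -0.2282]), array([0.065 , 0.0651]), np.float64(43.1459)]
0.031 [176 131  29  23 555] [ 0.5535 -0.2839  0.0324] [array([ 0.5534, -0.284 ]), array([0.0168, 0.0212]), np.float64(0.6751)]
0.039 [247 128  31  32 792] [ 0.5531 -0.2282  0.0425] [array([ 0.5533, -0.2281]), array([0.0233, 0.0224]), np.float64(0.3796)]
0.039 [243 196  20  21  65] [ 0.6021 -0.2354  0.0409] [array([ 0.602 , -0.2342]), array([0.0166, 0.0117]), np.float64(63.9608)]
stud [215 139   4   8  24] [ 0.5533 -0.2629  0.0337]
```

View pics/w6.png

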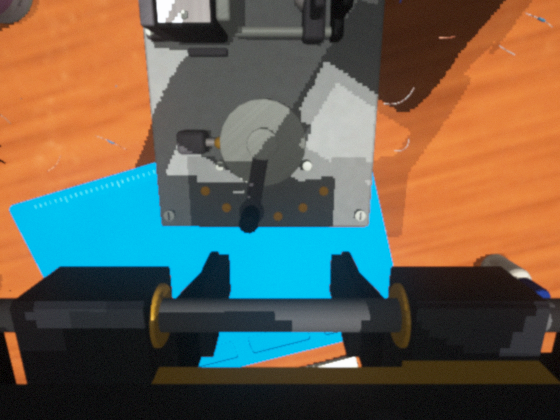

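Call:
step_arm(
  rows=[
    [0.003,-0.021,0,0,0,-5],
    [0,0,-0.02,0,0,-5],
    [0,0,-0.03,0,0,0],
    [0,0,-0.03,0,0,0],
    [0,0,-0.025,0,0,0],
    [0,0,-0.0105,0,0,0],
    [0,0,0,0,0,0],
    [0,0,0,0,0,0],
  ],
  jaw=0.036,
)

```text
time: 21.88
position: [0.6081, -0.2382, 0.227]
tool_rot: [0.085, 0.996, -0.0, 0.001]
ft_force: [0.3, 0.1, 0.6]
grip_width: 0.0359
grip_force: 0.0
```

Call:
step_arm(
  rows=[
    [0,0,0,0,0,0],
    [0,0,0,0,0,0],
    [0,0,0,0,0,0],
    [0,0,0,0,0,0],
  ],
  jaw=0.018,
  squeeze=10,
)

```text
time: 22.38
position: [0.6079, -0.238, 0.2258]
tool_rot: [0.085, 0.996, -0.0, 0.0]
ft_force: [0.2, -0.6, -1.4]
grip_width: 0.0189
grip_force: 0.0
```

Call:
step_arm(
  rows=[
    [-0.0013,-0.0045,0,0,0,-5],
    [-0.0017,-0.0045,0,0,0,-5],
    [-0.002,-0.0044,0,0,0,-5],
    [-0.002,-0.0043,0,0,0,-5],
    [-0.0026,-0.004,0,0,0,-5],
    [-0.0029,-0.0039,0,0,0,-5],
    [-0.0033,-0.0034,0,0,0,-5],
    [-0.0034,-0.0034,0,0,0,-5],
    [-0.0015,-0.0013,0,0,0,0],
    [0,0,0,0,0,0],
    [0,0,0,0,0,0],
  ],
)

```text
time: 23.75
position: [0.5873, -0.2716, 0.2257]
tool_rot: [0.42, 0.908, -0.0, 0.0]
ft_force: [1.3, -0.3, -0.2]
grip_width: 0.018
grip_force: 0.2
```

Call:
step_arm(
  rows=[
    [-0.0012,-0.001,0,0,0,0],
    [0,0,0,0,0,0],
    [0,0,0,0,0,0],
  ],
)

```text
time: 24.12
position: [0.5864, -0.2723, 0.2258]
tool_rot: [0.42, 0.907, 0.0, 0.001]
ft_force: [4.5, 3.1, -0.5]
grip_width: 0.018
grip_force: 2.6
```

Call:
step_arm(
  rows=[
    [0.0024,0.0022,0,0,0,0],
    [0,0,0,0,0,0],
    [0,0,0,0,0,0],
    [0,0,0,0,0,0],
    [0,0,0,0,0,0],
    [0,0,0,0,0,0],
  ],
)

```text
time: 24.88
position: [0.5883, -0.2705, 0.2257]
tool_rot: [0.42, 0.907, -0.0, -0.0]
ft_force: [0.6, 0.0, 0.5]
grip_width: 0.0181
grip_force: 0.0
```

Call:
step_arm(
  rows=[
    [0.0034,0.0034,0,0,0,5],
    [0.0033,0.0034,0,0,0,5],
    [0.0029,0.0039,0,0,0,5],
    [0.0026,0.0039,0,0,0,5],
    [0.0009,0.0016,0,0,0,0],
    [-0.0009,-0.0016,0,0,0,0],
    [0,0,0,0,0,0],
    [0,0,0,0,0,0],
    [0,0,0,0,0,0],
    [0,0,0,0,0,0],
    [0,0,0,0,0,0],
  ],
)

```text
time: 26.25
position: [0.6005, -0.2559, 0.2258]
tool_rot: [0.256, 0.967, -0.0, -0.0]
ft_force: [0.3, 0.6, 0.1]
grip_width: 0.0179
grip_force: 0.0
```

```bash
python3 - <<'E'
from h import *
o=get_obs();print(o["position"],o["tool_rot"])
for n in("wrist","scene"):
    c=camera(n);W=cloud(c,wristT(o,c) if n=="wrist" else None)
    m=(W[...,2]>.062)&(W[...,2]<.074)&(np.linalg.norm(W[...,:2]-[.601,-.2555],axis=-1)<.03)
    print(n,m.sum(),np.median(W[m],0) if m.any() else None)
    cv2.imwrite(f"pics/n1{n}.png",c["pixels"])
E
```

```text
[ 0.60053892 -0.25587423  0.22576978] [ 2.56317025e-01  9.66592770e-01 -3.59210963e-06 -8.78577692e-06]
wrist 1224 [ 0.59589997 -0.25253013  0.0685937 ]
scene 19 [ 0.59703509 -0.24623923  0.06728443]
```

Call:
step_arm(
  rows=[
    [0.0021,0.0043,0,0,0,5],
    [0.002,0.0044,0,0,0,5],
    [0.0014,0.0046,0,0,0,5],
    [0.001,0.0047,0,0,0,5],
    [0.0003,0.0018,0,0,0,0],
    [-0.0003,-0.0018,0,0,0,0],
    [0,0,0,0,0,0],
    [0,0,0,0,0,0],
    [0,0,0,0,0,0],
    [0,0,0,0,0,0],
    [0,0,0,0,0,0],
  ],
)

```text
time: 27.72
position: [0.607, -0.2379, 0.2258]
tool_rot: [0.085, 0.996, 0.0, -0.0]
ft_force: [0.7, 0.2, 0.2]
grip_width: 0.018
grip_force: 0.0
```

Call:
step_arm(
  rows=[
    [0.0006,0.0048,0,0,0,5],
    [0.0002,0.0048,0,0,0,5],
    [-0.0002,0.0048,0,0,0,5],
    [-0.0007,0.0047,0,0,0,5],
    [-0.0003,0.0018,0,0,0,0],
    [0.0003,-0.0018,0,0,0,0],
    [0,0,0,0,0,0],
    [0,0,0,0,0,0],
    [0,0,0,0,0,0],
    [0,0,0,0,0,0],
    [0,0,0,0,0,0],
  ],
)

```text
time: 29.1
position: [0.607, -0.2188, 0.2258]
tool_rot: [-0.09, 0.996, 0.0, 0.0]
ft_force: [-0.6, 1.2, 0.3]
grip_width: 0.0183
grip_force: 0.0
```

Call:
step_arm(
  rows=[
    [0,0,0,0,0,0],
    [0,0,0,0,0,0],
    [0,0,0,0,0,0],
    [0,0,0.02,0,0,0],
    [0,0,0.03,0,0,0],
    [0,0,0.04,0,0,0],
    [0,0,0.03,0,0,0],
    [0,0,0,0,0,0],
    [0,0,0,0,0,0],
  ],
  jaw=0.036,
)

```text
time: 30.22
position: [0.6065, -0.2185, 0.3457]
tool_rot: [-0.09, 0.996, 0.0, -0.0]
ft_force: [-1.3, 0.5, -0.2]
grip_width: 0.036
grip_force: 0.0
```

```bash
python3 - <<'E'
from h import *
o=get_obs();c=camera("wrist");cv2.imwrite("pics/w7.png",c["pixels"])
print(o["position"],o["time"])
W=cloud(c,wristT(o,c))
m=(W[...,2]>.064)&(W[...,2]<.08)&(W[...,0]>.4)&(W[...,0]<.66)&(abs(W[...,1]+.23)<.1)
k,lab,st,ce=cv2.connectedComponentsWithStats(m.astype(np.uint8))
for i in range(1,k):
    if st[i,4]>40:
        q=W[lab==i]; print(st[i],[np.round(v,4) for v in cv2.minAreaRect(q[:,:2].astype(np.float32))],np.median(q[:,2]))
        d=np.array(cv2.minAreaRect(q[:,:2].astype(np.float32))[0])-[.5533,-.2282]; print("lever",np.arctan2(d[1],d[0])-.005+.875,np.linalg.norm(d))
E
```

```text
[ 0.60653895 -0.21851794  0.34573631] 30.225
[184   0  90  17 962] [array([ 0.4779, -0.2728]), array([0.0089, 0.0555]), np.float64(10.3155)] 0.06980263712697396
lever -1.7377376151907362 0.08757354172685228
[354   0  15  17 190] [array([ 0.4626, -0.1913]), array([0.0071, 0.0097]), np.float64(89.9782)] 0.06803204472129742
lever 3.6253196508845416 0.09795761867937723
[380   0  17  23 275] [array([ 0.4611, -0.1743]), array([0.0132, 0.0082]), np.float64(1.2189)] 0.06776779494620361
lever 3.4827167923846356 0.10678811612953307
[269 207  18  20 288] [array([ 0.6071, -0.2184]), array([0.0134, 0.0125]), np.float64(9.2126)] 0.0702270132018698
lever 1.0493939482014774 0.05465081949930011
```

View pics/w7.png

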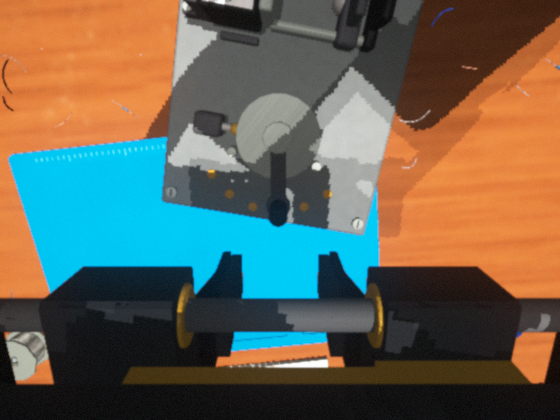

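The lever knob sits at (278,212), which works out to 1.05 rad. The clamp is closed, with the grips at (352,10) and (388,10), and the module top is at z = 70 mm, so it is seated.

```bash
python3 -c "
from rig import *
print(hand_in())"
```

```text
the job is handed in; nothing more can be done
None
```

The tall module is fully seated and clamped in the jig nest, the index lever went home and was clicked forward to the third notch (measured 1.05 rad), nothing else was moved, and the job was handed in at about 30 s.

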